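# Pulse the food chopper

## Robot

A 7-joint arm with a two-finger parallel gripper is mounted at the origin on a cart in front of the work surface, level with it; the furniture and walls round the work are solid. World frame = base frame: x ahead of the robot, y to its left, z up, the work surface at z = 0. Lengths are in m, angles in degrees, forces in N, time in s.
With the tool pointing down it reaches from about 0.425 to 0.875 m from the base axis. Payload 4.7 kg.
Tool frame: the origin (TCP) lies between the finger pads; the fingertips stand 22 mm ahead of it and the grasp point (between the pads) lies 3 mm ahead of it (env.tip_reach is the distance from the TCP to the fingertips, in m); z points along the fingers, y is the line along which they close (so a half turn about z gives the same grasp; the last joint's range is limited). The gripper opens to 87 mm and grips with 3 to 60 N. Pads are 19 mm wide; open, the fingers measure 117 mm over their backs; the gripper's body (75 mm by 190 mm) begins 51 mm behind the grasp point.
Start: joints at [0.808, 18.392, -4.016, 83.108, 1.295, 78.541, -3.26], TCP at [0.65, -0, 0.245] pointing down, gripper open.
Joint ranges: [-163.93, 163.93], [-17.29, 119.83], [-79.2, 71.16], [3.27, 140.29], [-89.18, 269.18], [5.43, 117.66], [-154.24, 154.24]. Speed limits (degrees/s): [147.25, 147.25, 180, 180, 180, 180, 180].

## Interface

Orientations are given as [roll, pitch, yaw] about the fixed x, y, z axes, in that order (R = Rz(yaw) Ry(pitch) Rx(roll)).
In Python, from cell import env gives the robot as it stands.
- The arm moves only by the shell command python3 -m creep 'ROWS' [FORCE]. ROWS is JSON, one flat list of numbers, 7 for each row, row after row: the finger opening in mm, from 0 to 87, then the shift along the tool's x, y, z in units of 30 mm (1.0 is 30 mm), then the turn, a rotation vector about the tool's x, y, z in units of 6 degrees (1.0 is 6 degrees). A call has 1 to 12 rows; each row is the pose to reach, as a shift and turn from the pose commanded when the call began, along the tool's axes at that moment; what a row does not reach only later rows make up. A row lasts 1/10 s, in which the tool goes at most 50 mm and 8.59 degrees, less where a joint would pass 70% of its speed; a pose out of reach is approached as far as the arm can. A call with a gripper value outside its range is refused whole. The fingers move at their own pace and stop on an object; FORCE is the grip in N (left out, the last holds). Time passes only in rows, so rows that repeat a pose let the fingers close. It gives the time, the measured TCP pose, the force, the opening and the grip force at its end, in the units of the state.
- env.get_obs(): the state, without advancing time (a new reading comes with each control period).
- env.read_camera(name): name is "scene" or "side" or "wrist"; returns a dict with "color" (480x640x3 uint8, red, green, blue), "depth" (480x640 float32, m along the optical axis (not along the pixel's ray), 0 where there is no reading), "fovy" (degrees; the focal length in pixels is half the picture's height over the tangent of half this angle, whatever the lens; pixels are square), "cx", "cy" (the principal point, pixels), "D" ([k1, k2, p1, p2, k3] as OpenCV has them; the pictures are not rectified), "R" (3x3) and "t" (3): a world point X has camera coordinates R X + t. Camera axes: x right, y down, z forward; pixel columns grow to the right and rows downward; lengths in m; the calibration is good to about 2 mm. A picture is of the moment at which its call begins.
- env.sign_off(): hands the job in; it is judged then, once.
The state is a dict: "time_s": time; "qpos": joint angles; "joint_velocities": joint speeds; "effort": joint torques, N m; "tool_pos": TCP position; "tool_rot": TCP orientation; "force": force on the tool from outside, world axes, zero at the start; "wrist_torque": the same for the moment, N m; "grip_width": finger opening in m; "grasp_force": force on a finger pad.
Only numpy, scipy, OpenCV 4.12 (cv2) and the standard library are available. Lean on these libraries where they do the work, as an engineer would, in place of code of your own. Each camera call takes 0.05 s, during which the arm holds its last target. There are 200 camera calls.

## Task

Start the food chopper: press its green, yellow and blue keys fully down, one at a time in that order, letting each come up before the next, with the dial still at off. Then turn the dial clockwise past the first and second clicks to the third (three dots) and hold it there against its spring with the fingers: finish while still holding it. Leave the things around the chopper where they are.

Things in the scene. Friction and masses are not known exactly. Their poses are not given: they have to be found in the camera images.
- key_green (a joint): travel of the green spring key: 0 up, 0.006 m fully down at about 5 N; it counts as pressed beyond 0.0045 and as up below 0.002
- key_yellow (a joint): travel of the yellow spring key: 0 up, 0.006 m fully down at about 5 N; it counts as pressed beyond 0.0045 and as up below 0.002
- key_blue (a joint): travel of the blue spring key: 0 up, 0.006 m fully down at about 5 N; it counts as pressed beyond 0.0045 and as up below 0.002
- key_green_top (a point): centre of the top face of the round green key cap (28 mm across), about 73 mm above the worktop when up and 6 mm lower when fully pressed; z points up. The three keys stand in a row, 45 mm apart, on the left half of the chopper's deck; which colour stands where varies
- key_yellow_top (a point): centre of the top face of the round yellow key cap (28 mm across), about 73 mm above the worktop when up and 6 mm lower when fully pressed; z points up. The three keys stand in a row, 45 mm apart, on the left half of the chopper's deck; which colour stands where varies
- key_blue_top (a point): centre of the top face of the round blue key cap (28 mm across), about 73 mm above the worktop when up and 6 mm lower when fully pressed; z points up. The three keys stand in a row, 45 mm apart, on the left half of the chopper's deck; which colour stands where varies
- dial (a joint): turn of the dial, shown by the orange line on top against white marks on the deck (a dash for off, then one, two, three dots): 0 at off, growing clockwise seen from above; clicks 0.4 rad apart: first (one dot) 0.4, second (two dots) 0.8, third (three dots) 1.2; hard stop at 1.3. The spring always turns it back to off when let go, from any click; return torque 0.05 N m at off, 0.14 N m at the third, with a ripple of 0.035 N m at the clicks. Third means above 1.08
- dial_grip (a point): grip point on the dial's upright axis, 91 mm above the worktop. The dial is a black upright bar 50 mm long, 16 mm wide and 38 mm tall (its top is 105 mm above the worktop, its foot 67 mm) on a disc 54 mm across. x axis: along the bar towards its orange-marked end, turning with the dial; z up. Pinch the bar across its 16 mm from above
- chopper: white food chopper, fixed to the worktop, 240 x 270 mm, flat deck 55 mm high; origin under its centre on the worktop, its front is -x, y to its left. Keys and dial stand along the front, 62 mm in front of the centre (dial 72 mm to the right of it; keys 12, 57 and 102 mm to the left); a clear lidded bowl 126 mm across and 176 mm high over all stands 52 mm behind the centre
- lemon_mid (a point): yellow lemon, 78 x 55 x 56 mm; bystander on the pale stone board at the right; point about half-way up
- garlic_mid (a point): garlic bulb, 60 mm; bystander on the pale stone board at the right; point about half-way up
- tin_mid (a point): low food tin, 75 mm across, 58 mm high; bystander on the pale stone board at the right; point about half-way up
- mug_mid (a point): white mug with leaf pattern, 92 mm across, 95 mm high; bystander at the front edge of the worktop; point about half-way up

How it is judged:
By the outcome, as a careful person would: the job done as asked, in the order asked, and still so for the second after the job is handed in, while the arm keeps its last pose, push and grip.
It also fails if it takes over 72 s, if anything falls off the work surface, if the arm or the gripper's body presses on something with over 40 N, if the wrist force passes 120 N, or if a joint passes its speed limit or range.

## Working session

There is one attempt and no reset: what is moved stays moved. The work goes in short steps, Python scripts to look and compute and a shell command to move; the robot and the scene stay as the last step left them, time stands still between calls to the robot, and variables do not carry over. Pictures are saved under pics/ and viewed, at most 10 in all, crops included, and the job is handed in when it is done.

```bash
mkdir -p pics; cat > h.py <<'E'
import numpy as np,cv2
from cell import env
def K(c):
    f=240/np.tan(np.radians(c["fovy"])/2); return np.array([[f,0,c["cx"]],[0,f,c["cy"]],[0,0,1]])
def onplane(c,px,z):
    u=cv2.undistortPoints(np.array(px,float).reshape(-1,1,2),K(c),np.array(c["D"],float)).reshape(-1,2)
    R=np.array(c["R"]);t=np.array(c["t"]);o=-R.T@t
    d=np.c_[u,np.ones(len(u))]@R
    return o+d*((z-o[2])/d[:,2])[:,None]
def blobs(c,lo,hi,amin=60):
    m=cv2.inRange(cv2.cvtColor(c["color"],cv2.COLOR_RGB2HSV),lo,hi)
    n,l,s,ce=cv2.connectedComponentsWithStats(m)
    return [(s[i],ce[i],l==i) for i in range(1,n) if s[i,4]>=amin]
E
python3 - <<'E'
from h import *
import numpy as np
ims=[]
for n in("scene","side","wrist"):
    c=env.read_camera(n); cv2.imwrite(f"pics/{n}0.png",c["color"][:,:,::-1]); ims.append(c["color"])
    np.savez(f"{n}0.npz",**c)
    print(n,-np.array(c["R"]).T@c["t"],c["fovy"])
    for nm,lo,hi in(("g",(40,80,50),(85,255,255)),("y",(20,110,90),(34,255,255)),("b",(95,100,60),(130,255,255)),("o",(5,150,120),(17,255,255))):
        for s,ce,m in blobs(c,lo,hi): print(nm,s,ce.round(1),onplane(c,[ce],.105 if nm=="o" else .073).round(4))
print(env.get_obs())
E
```

```text
scene [-0.19516781 -1.12082318  0.58677947] 42.89513808553421
g [628 105  12  22 128] [634.7 114.1] [[ 1.9099 -0.3826  0.073 ]]
g [615 118  19  22 162] [622.5 130.9] [[ 1.6578 -0.4414  0.073 ]]
g [590 131  27  25 172] [601.  143.4] [[ 1.4702 -0.4526  0.073 ]]
g [623 141  13  19 117] [628.8 150.6] [[ 1.4766 -0.5365  0.073 ]]
g [609 147  12  17  93] [615.5 155.5] [[ 1.3993 -0.5288  0.073 ]]
g [575 164  24  29 290] [584.4 175.3] [[ 1.1798 -0.541   0.073 ]]
g [621 182  19  25 187] [631.8 193. ] [[ 1.1633 -0.6732  0.073 ]]
g [296 184  13   9  97] [301.9 187.9] [[ 0.6111 -0.1469  0.073 ]]
g [583 185  31  51 554] [595.3 211.8] [[ 0.9896 -0.6605  0.073 ]]
g [614 217  22  21 181] [624.  226.7] [[ 0.9662 -0.737   0.073 ]]
g [601 241  25  17 170] [612.8 249.3] [[ 0.8502 -0.7638  0.073 ]]
g [627 244  13  20 118] [632.7 253.6] [[ 0.8635 -0.7992  0.073 ]]
y [299 192  13   8  72] [304.6 194.8] [[ 0.5899 -0.1811  0.073 ]]
y [412 248  37  17 392] [428.5 256.8] [[ 0.5692 -0.5429  0.073 ]]
y [ 48 255  17   9  89] [ 56.2 259.6] [[ 0.0649 -0.102   0.073 ]]
y [  0 283  52  28 368] [ 23.5 300.2] [[-0.0294 
[... 2232 characters left out ...]
os': array([ 0.80609375, 18.43078146, -4.01535842, 83.15786094,  1.29474895,
       78.54089692, -3.25886689]), 'joint_velocities': array([-0.02478148, -0.12444916, -0.06435363, -0.18839119, -0.01011297,
        0.02663048,  0.06981299]), 'effort': array([ 2.16972071e-04, -4.91794288e+01, -4.04079035e-01, -3.12878716e+01,
       -6.39387709e-02,  4.04033612e-02,  9.90178205e-05]), 'tool_pos': array([ 6.49621243e-01, -2.55325226e-05,  2.43704592e-01]), 'tool_rot': array([-1.79915661e+02,  4.80216959e-03,  9.00042003e+01]), 'force': array([ 0.35718898,  0.07873775, -1.21807919]), 'wrist_torque': array([0.00282877, 0.04343727, 0.01535265]), 'grasp_force': 0.0, 'grip_width': 0.08703639131418121}
```

View pics/scene0.png

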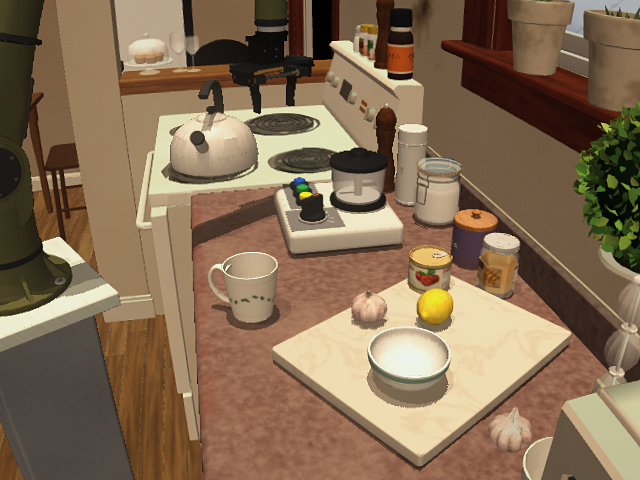

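View pics/wrist0.png

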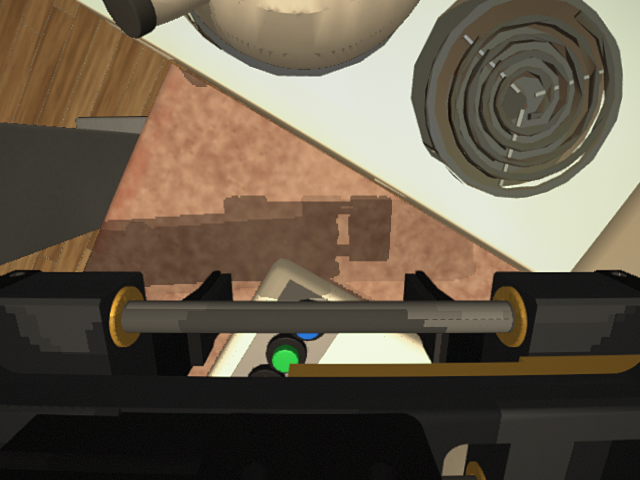

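The scene picture shows the keys at about (298,181) blue, (302,188) green, (305,195) yellow and the black dial at (312,207). The wrist picture shows green at (284,357), partly hidden. Next I need the dial's position and orientation.

```bash
python3 - <<'E'
from h import *
out=[]
for n,(x,y,w,h) in(("scene",(265,165,100,90)),("side",(170,255,150,135))):
    c=dict(np.load(n+"0.npz")); im=c["color"][y:y+h,x:x+w,::-1]
    out.append(cv2.resize(im,(400,360),interpolation=cv2.INTER_CUBIC))
    for s,ce,m in blobs(c,(4,120,100),(19,255,255),4):
        if x<ce[0]<x+w and y<ce[1]<y+h:
            p=onplane(c,np.argwhere(m)[:,::-1],.105); print(n,s,ce.round(1),p.mean(0).round(4),np.linalg.svd(p-p.mean(0))[2][0].round(3),p.min(0).round(3),p.max(0).round(3))
    # dark blob of dial top
    k=np.argwhere(c["color"].max(2)<45)
    P=onplane(c,[(k_[1],k_[0]) for k_ in k],.105); 
    q=(abs(P[:,0]-.547)<.06)&(abs(P[:,1]+.251)<.06); print(n,q.sum(),P[q].mean(0).round(4))
    pred=np.array([[.547,-.2513,.105]]);print(cv2.projectPoints(pred,cv2.Rodrigues(c["R"])[0],c["t"],K(c),c["D"])[0])
cv2.imwrite("pics/crop1.png",np.hstack(out))
E
```

```text
scene [313 193   8   3  12] [316.5 194. ] [ 0.5616 -0.2529  0.105 ] [-0.995 -0.095 -0.   ] [ 0.553 -0.256  0.105] [ 0.57  -0.25   0.105]
scene [267 216   7   4  10] [269.9 217.7] [ 0.4214 -0.2802  0.105 ] [-0.996 -0.094 -0.   ] [ 0.414 -0.283  0.105] [ 0.43  -0.275  0.105]
scene [256 229  27  14  99] [270.6 235.8] [ 0.3764 -0.3412  0.105 ] [-0.873 -0.487 -0.   ] [ 0.349 -0.357  0.105] [ 0.404 -0.315  0.105]
scene [276 245  10   4  16] [280.6 245.9] [ 0.3654 -0.3835  0.105 ] [ 0.864 -0.503  0.   ] [ 0.359 -0.388  0.105] [ 0.373 -0.376  0.105]
scene [270 252   8   4  12] [273.  253.5] [ 0.3389 -0.3965  0.105 ] [-1.     0.025 -0.   ] [ 0.334 -0.401  0.105] [ 0.347 -0.393  0.105]
scene 403 [ 0.5302 -0.2758  0.105 ]
[[[310.55092808 195.65418291]]]
side [253 267  13   3  37] [258.7 268. ] [ 0.5627 -0.2547  0.105 ] [-0.999 -0.047 -0.   ] [ 0.552 -0.259  0.105] [ 0.573 -0.25   0.105]
side 0 [nan nan nan]
[[[267.9086734  269.21528495]]]<stdin>:12: RuntimeWarning: Mean of empty slice.
  ret = um.true_divide(
```

View pics/crop1.png

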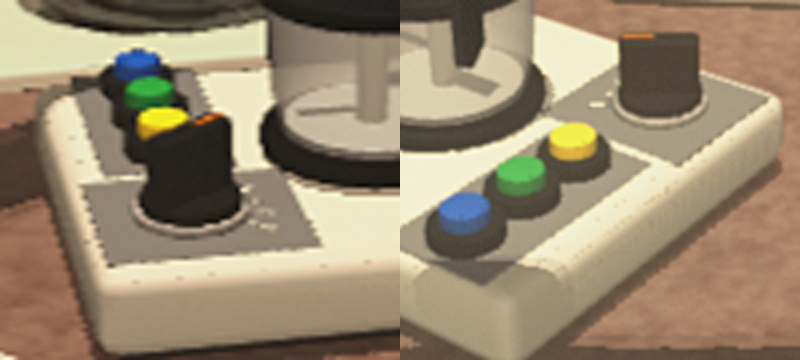

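The crops show the dial at off, with the orange line towards +x world and the bar top centred near side pixel (267,268). The bowl is close enough to get in the gripper body's way at the final angle, so I'll measure the lid's height profile and the dial bar.

```bash
python3 - <<'E'
from h import *
yl=np.array([.591,-.1797]);a=np.radians(-31.5)
X=np.array([np.cos(a),np.sin(a)]);Y=np.array([-X[1],X[0]])
bowl=yl-.012*Y+.114*X; dial=yl-.084*Y; print("bowl",bowl,"dial",dial)
for n in("scene","side"):
    c=dict(np.load(n+"0.npz")); d=c["depth"]; v,u=np.nonzero(d>0)
    q=cv2.undistortPoints(np.c_[u,v].astype(float).reshape(-1,1,2),K(c),c["D"]).reshape(-1,2)
    z=d[v,u]; P=(np.c_[q*z[:,None],z]-c["t"])@c["R"]
    r=np.hypot(*(P[:,:2]-bowl).T)
    s=(P[:,2]>.12)&(P[:,2]<.2)&(r<.09); top=P[s&(P[:,2]>.13)]
    print(n,"lid centre est",(top[:,:2].min(0)+top[:,:2].max(0))/2,np.ptp(top[:,:2],axis=0))
    for lo in range(0,85,6):
        k=s&(r*1000>=lo)&(r*1000<lo+6)
        if k.sum(): print(lo,k.sum(),np.percentile(P[k,2],[50,90,100]).round(3))
    r=np.hypot(*(P[:,:2]-dial).T); k=(r<.035)&(abs(P[:,2]-.105)<.006); print("dial top",k.sum(),P[k].mean(0),P[k].min(0),P[k].max(0))
    k=(r<.04)&(P[:,2]>.075)&(P[:,2]<.1); print("dial side",k.sum(),P[k].mean(0).round(4),np.linalg.svd(P[k][:,:2]-P[k][:,:2].mean(0),full_matrices=False)[2][0])
c=dict(np.load("side0.npz")); cv2.imwrite("pics/crop2.png",cv2.resize(c["color"][170:370,120:330,::-1],(630,600),interpolation=cv2.INTER_CUBIC))
E
```

```text
bowl [ 0.681931   -0.24949652] dial [ 0.54711012 -0.25132177]
scene lid centre est [ 0.68391512 -0.24948473] [0.12804864 0.1254533 ]
0 9 [0.174 0.175 0.176]
6 29 [0.173 0.175 0.175]
12 109 [0.168 0.173 0.174]
18 88 [0.161 0.17  0.173]
24 71 [0.157 0.158 0.16 ]
30 72 [0.157 0.158 0.159]
36 99 [0.156 0.157 0.158]
42 121 [0.155 0.156 0.157]
48 223 [0.153 0.155 0.157]
54 671 [0.138 0.153 0.156]
60 177 [0.148 0.153 0.154]
66 1 [0.151 0.151 0.151]
dial top 98 [ 0.54693279 -0.25421641  0.1023094 ] [ 0.5201522  -0.26211826  0.09929082] [ 0.572741   -0.2420877   0.10532967]
dial side 245 [ 0.5439 -0.2574  0.0874] [-0.99923524  0.03910151]
side lid centre est [ 0.68263884 -0.24071489] [0.12505079 0.11668037]
0 4 [0.176 0.177 0.178]
6 30 [0.176 0.177 0.177]
12 58 [0.175 0.176 0.177]
18 172 [0.168 0.174 0.176]
24 83 [0.161 0.162 0.169]
30 105 [0.159 0.16  0.161]
36 160 [0.158 0.159 0.161]
42 187 [0.158 0.159 0.159]
48 233 [0.157 0.158 0.159]
54 636 [0.137 0.156 0.158]
60 887 [0.147 0.155 0.158]
66 9 [0.149 0.151 0.153]
dial top 203 [ 0.54880884 -0.24659388  0.10403499] [ 0.52491835 -0.25703863  0.09921205] [ 0.57288681 -0.23970614  0.10804056]
dial side 393 [ 0.5479 -0.2438  0.0876] [-0.99781292 -0.0661012 ]
```

View pics/crop2.png

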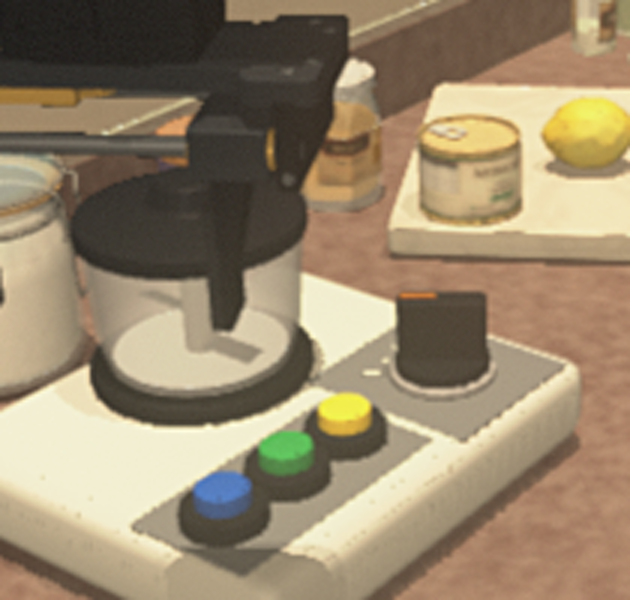

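The dial is confirmed at (0.547,-0.251) by depth from both cameras. The lid rim is about 158 mm high, so I'll grip the bar near its top to keep the body above the lid. Keys first.

```bash
python3 -m creep '[0,-2,-0.5,0,0,0,-4, 0,-4.78,-1.23,0,0,0,-9.75, 0,-4.78,-1.23,0,0,0,-9.75, 0,-4.78,-1.23,0,0,0,-9.75, 0,-4.78,-1.23,0,0,0,-9.75, 0,-4.78,-1.23,0,0,0,-9.75, 0,-4.78,-1.23,0,0,0,-9.75, 0,-4.78,-1.23,0,0,0,-9.75, 0,-4.78,-1.23,1,0,0,-9.75, 0,-4.78,-1.23,2.5,0,0,-9.75, 0,-4.78,-1.23,4,0,0,-9.75, 0,-4.78,-1.23,4,0,0,-9.75]'
python3 - <<'E'
from h import *
c=env.read_camera("side"); cv2.imwrite("pics/s1.png",cv2.resize(c["color"][200:400,120:330,::-1],(630,600)))
o=env.get_obs();print(o["tool_pos"],o["tool_rot"],o["force"])
E
```

```text
time_s: 1.35
tool_pos: [0.6081, -0.1424, 0.1175]
tool_rot: [-179.7, -0.7, 148.3]
force: [-1.3, -0.5, -1.6]
grip_width: 0.0028
grasp_force: 0.0
[ 0.61056583 -0.14288933  0.12150695] [-179.85604563   -0.39626197  148.37045992] [-0.90818326  0.50616073  0.6327883 ]
```

View pics/s1.png

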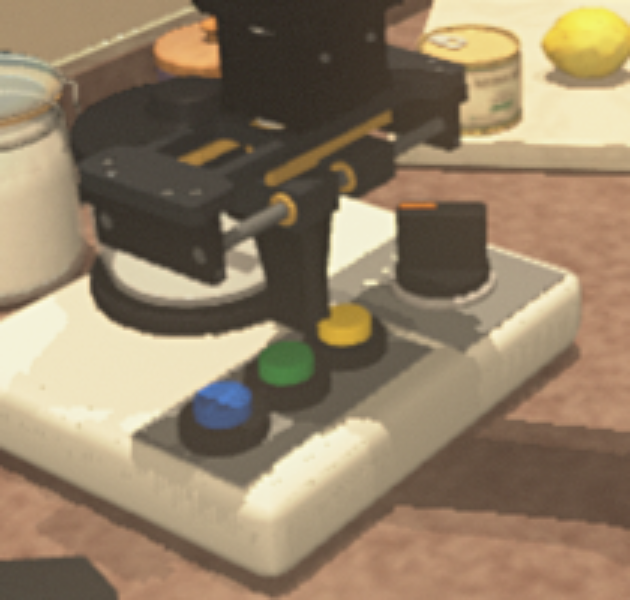

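Fingers are closed with the tip near crop pixel (308,328) and the green key at (287,358). I'll check this by projecting both points before descending.

```bash
python3 - <<'E'
from h import *
c=env.read_camera("side");o=env.get_obs();p=o["tool_pos"];print(p,o["tool_rot"])
from scipy.spatial.transform import Rotation as Ro
z=Ro.from_euler("xyz",o["tool_rot"],degrees=True).as_matrix()[:,2]
t=p+env.tip_reach*z
P=np.array([t,[.613,-.1434,.073],[.591,-.1797,.073],[.636,-.1063,.073]])
q=cv2.projectPoints(P,cv2.Rodrigues(np.array(c["R"]))[0],np.array(c["t"]),K(c),np.array(c["D"],float))[0].reshape(-1,2)
print(t,(q-[120,200])*3)
for nm,lo,hi in(("g",(40,80,30),(85,255,255)),("y",(20,110,60),(34,255,255)),("b",(95,100,40),(130,255,255))):
    for s,ce,m in blobs(c,lo,hi):
        if 120<ce[0]<330 and 200<ce[1]<400: print(nm,s,((ce-[120,200])*3).round())
E
```

```text
[ 0.6129279  -0.14333017  0.12469245] [-1.79975453e+02 -7.09449794e-02  1.48399864e+02]
[ 0.61289975 -0.14332392  0.10269247] [[286.87534113 307.15019702]
 [290.09026414 358.29320474]
 [345.51312215 322.32402266]
 [227.84441036 397.96530709]]
g [206 314  19  15 240] [285. 363.]
y [300 203  33  23 556] [589.  42.]
y [262 209  30  12 153] [479.  45.]
y [225 301  19  15 231] [343. 324.]
b [186 327  17  15 170] [223. 402.]
```

```bash
python3 -m creep '[0,0,0,0.7,0,0,0, 0,0,0,1.0,0,0,0, 0,0,0,1.15,0,0,0, 0,0,0,1.23,0,0,0, 0,0,0,1.23,0,0,0, 0,0,0,1.23,0,0,0, 0,0,0,1.23,0,0,0, 0,0,0,1.23,0,0,0]'
```

```text
time_s: 2.25
tool_pos: [0.615, -0.1438, 0.0933]
tool_rot: [179.9, 0.3, 148.5]
force: [-5.1, 2.0, 16.1]
grip_width: 0.0006
grasp_force: 8.0
```

```bash
python3 - <<'E'
from h import *
a=env.read_camera("side")["color"][180:380,120:330,::-1];b=env.read_camera("scene")["color"][130:280,250:400,::-1]
cv2.imwrite("pics/s2.png",np.hstack([cv2.resize(a,(400,380)),cv2.resize(b,(380,380),interpolation=cv2.INTER_CUBIC)]))
o=env.get_obs();print(o["tool_pos"],o["tool_rot"],o["force"],o["wrist_torque"])
E
```

```text
[ 0.61498318 -0.14380039  0.09325796] [179.92041395   0.26309608 148.45814522] [-5.24327236  0.91735706 15.72910392] [0.31857111 1.24343842 0.03030259]
```

View pics/s2.png

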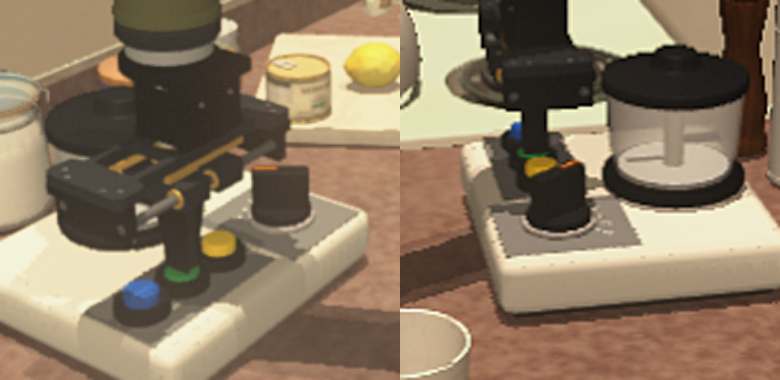

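```bash
python3 - <<'E'
from h import *
def pts(c,m):
    v,u=np.nonzero(m); q=cv2.undistortPoints(np.c_[u,v].astype(float).reshape(-1,1,2),K(c),np.array(c["D"],float)).reshape(-1,2)
    z=c["depth"][v,u]; return (np.c_[q*z[:,None],z]-np.array(c["t"]))@np.array(c["R"])
for lab,cs in(("before",[dict(np.load(n+"0.npz")) for n in("side","wrist","scene")]),("now",[env.read_camera("side"),env.read_camera("scene")])):
  for c in cs:
    for nm,lo,hi in(("g",(40,80,30),(85,255,255)),("y",(20,110,60),(34,255,255)),("b",(95,100,40),(130,255,255))):
        for s,ce,m in blobs(c,lo,hi,20):
            P=pts(c,m); 
            if abs(np.median(P,0)-[.613,-.143,.07]).max()<.06: print(lab,nm,len(P),np.median(P,0).round(4),"z",np.percentile(P[:,2],[5,50,75,95]).round(4),P.min(0).round(3),P.max(0).round(3))
    P=pts(c,c["depth"]>0); r=np.hypot(*(P[:,:2]-[.613,-.1434]).T)
    for lo in(15,17,19,21,23,25): k=(r*1000>lo)&(r*1000<=lo+2)&(P[:,2]<.08); print(lo,P[k,2].mean().round(4),end=" ")
    print()
E
```

```text
before g 242 [ 0.6137 -0.1342  0.0767] z [0.0676 0.0767 0.0779 0.0788] [ 0.601 -0.188  0.055] [ 0.637 -0.125  0.08 ]
before y 228 [ 0.5912 -0.1733  0.0766] z [0.0666 0.0766 0.0778 0.0788] [ 0.448 -0.229  0.055] [0.612 0.575 0.531]
before b 183 [ 0.6374 -0.097   0.0775] z [0.0719 0.0775 0.0781 0.0789] [ 0.625 -0.113  0.069] [ 0.65  -0.086  0.08 ]
15 0.0716 17 0.0692 19 0.0654 21 0.0631 23 0.0627 25 0.061 
before g 596 [ 0.6152 -0.1362  0.0768] z [0.0676 0.0768 0.0775 0.0784] [ 0.6   -0.161  0.066] [0.65  0.069 0.384]
before b 124 [ 0.639  -0.1114  0.077 ] z [0.0668 0.077  0.0775 0.0781] [ 0.628 -0.122  0.066] [ 0.65  -0.107  0.079]
15 0.0712 17 0.0689 19 0.0663 21 0.0636 23 0.0623 25 0.0601 
before g 97 [ 0.6117 -0.1458  0.0729] z [0.0641 0.0729 0.0746 0.076 ] [-0.195 -1.121  0.054] [ 0.659 -0.112  0.587]
before y 74 [ 0.5859 -0.1829  0.0746] z [0.0667 0.0746 0.0756 0.1033] [-0.195 -1.121  0.055] [ 0.631 -0.154  0.587]
before b 69 [ 0.6335 -0.1094  0.0727] z [0.0653 0.0727 0.0745 0.0761] [ 0.623 -0.118  0.064] [ 0.651 -0.09   0.077]
15 0.0652 17 0.0623 19 0.0613 21 0.0607 23 0.0542 25 0.054 
now g 120 [ 0.6144 -0.1336  0.071 ] z [0.0675 0.071  0.0718 0.0729] [ 0.448 -0.152  0.066] [0.63  0.575 0.531]
now y 228 [ 0.5914 -0.1724  0.0765] z [0.0675 0.0765 0.0778 0.079 ] [ 0.578 -0.228  0.056] [ 0.612 -0.145  0.094]
now b 200 [ 0.6362 -0.0971  0.0772] z [0.0709 0.0772 0.0779 0.0787] [ 0.448 -0.147  0.056] [0.652 0.575 0.531]
15 0.069 17 0.0677 19 0.0654 21 0.0633 23 0.0622 25 0.0612 
now g 30 [ 0.6051 -0.1475  0.0675] z [0.0642 0.0675 0.0692 0.0731] [ 0.592 -0.167  0.064] [ 0.628 -0.133  0.075]
now y 74 [ 0.5866 -0.1816  0.0745] z [0.0651 0.0745 0.0755 0.1027] [ 0.525 -0.249  0.058] [ 0.629 -0.157  0.104]
now b 27 [ 0.6274 -0.1025  0.0736] z [0.0653 0.0736 0.0747 0.0832] [ 0.607 -0.135  0.064] [ 0.64  -0.088  0.085]
15 0.0651 17 0.0618 19 0.0624 21 0.0606 23 0.0558 25 0.0541
```

The green cap dropped about 6 mm in depth (0.0777 to 0.0717), so it is fully pressed; the caps simply stand about 4 mm higher than nominal. Lift, then press yellow.

```bash
python3 -m creep '[0,0,0,-0.5,0,0,0, 0,0,0,-0.9,0,0,0, 0,0,0,-0.9,0,0,0, 0,0,0,-0.9,0,0,0, 0,0,-0.8,-0.9,0,0,0, 0,0,-1.5,-0.9,0,0,0, 0,0,-1.5,-0.9,0,0,0, 0,0,-1.5,-0.9,0,0,0, 0,0,-1.5,-0.9,0,0,0]'
python3 -m creep '[0,0,0,0.4,0,0,0, 0,0,0,0.7,0,0,0, 0,0,0,0.86,0,0,0, 0,0,0,0.86,0,0,0, 0,0,0,0.86,0,0,0, 0,0,0,0.86,0,0,0, 0,0,0,0.86,0,0,0, 0,0,0,0.86,0,0,0]'
cat > keys.py <<'E'
from h import *
def pts(c,m):
    v,u=np.nonzero(m); q=cv2.undistortPoints(np.c_[u,v].astype(float).reshape(-1,1,2),K(c),np.array(c["D"],float)).reshape(-1,2)
    z=c["depth"][v,u]; return (np.c_[q*z[:,None],z]-np.array(c["t"]))@np.array(c["R"])
if __name__=="__main__":
  c=env.read_camera("side")
  for nm,lo,hi in(("g",(40,80,30),(85,255,255)),("y",(20,110,60),(34,255,255)),("b",(95,100,40),(130,255,255))):
    for s,ce,m in blobs(c,lo,hi,20):
        P=pts(c,m)
        if abs(np.median(P,0)-[.613,-.143,.07]).max()<.06: print(nm,len(P),"z",np.percentile(P[:,2],[50,75,95]).round(4))
  o=env.get_obs();print(o["tool_pos"],o["force"])
E
python3 keys.py
```

```text
time_s: 3.35
tool_pos: [0.59, -0.1803, 0.1142]
tool_rot: [180.0, -0.0, 148.6]
force: [0.4, -0.1, 0.2]
grip_width: 0.0004
grasp_force: 0.0
time_s: 4.15
tool_pos: [0.5907, -0.1807, 0.0931]
tool_rot: [179.9, 0.1, 148.6]
force: [-7.7, 3.8, 24.5]
grip_width: 0.0006
grasp_force: 12.5
g 250 z [0.0764 0.0778 0.0789]
y 106 z [0.0709 0.0718 0.0735]
b 167 z [0.0771 0.0778 0.0786]
[ 0.59063642 -0.18073378  0.09306924] [-8.51024232  3.76004537 25.42683535]
```

Yellow is fully down and green is back up. Now blue.

```bash
python3 -m creep '[0,0,0,-0.5,0,0,0, 0,0,0,-0.9,0,0,0, 0,0,0,-0.9,0,0,0, 0,0,0,-0.9,0,0,0, 0,0,1,-0.9,0,0,0, 0,0,2,-0.9,0,0,0, 0,0,3,-0.9,0,0,0, 0,0,3,-0.9,0,0,0, 0,0,3,-0.9,0,0,0, 0,0,3,-0.9,0,0,0]'
python3 -m creep '[0,0,0,0.4,0,0,0, 0,0,0,0.7,0,0,0, 0,0,0,0.86,0,0,0, 0,0,0,0.86,0,0,0, 0,0,0,0.86,0,0,0, 0,0,0,0.86,0,0,0, 0,0,0,0.86,0,0,0]'
python3 keys.py
```

```text
time_s: 5.2
tool_pos: [0.6356, -0.1066, 0.1148]
tool_rot: [-179.9, -0.1, 148.4]
force: [-0.1, -0.0, -0.8]
grip_width: 0.0004
grasp_force: 0.0
time_s: 5.9
tool_pos: [0.6364, -0.1067, 0.0932]
tool_rot: [-179.9, 0.1, 148.4]
force: [-7.8, -0.9, 18.4]
grip_width: 0.0005
grasp_force: 9.3
g 240 z [0.0767 0.0777 0.0788]
y 228 z [0.0766 0.0777 0.0788]
b 48 z [0.0702 0.0709 0.0722]
[ 0.63646675 -0.10675195  0.09320933] [-7.01337923 -0.60898769 17.75459163]
```

All three keys were pressed in order. Lift, and put the wrist camera over the dial to measure its bar.

```bash
python3 -m creep '[0,0,0,-1.5,0,0,0, 0,0,0,-3,0,0,0, 0,0,0,-5,0,0,0, 0,0,0,-5,0,0,0, 40,-1,-2,-5,0,0,0, 40,-1.5,-3.5,-5,0,0,0, 40,-2.28,-5.64,-5,0,0,0, 40,-2.28,-5.64,-5,0,0,0, 40,-2.28,-5.64,-5,0,0,0, 40,-2.28,-5.64,-5,0,0,0, 40,-2.28,-5.64,-5,0,0,0]'
python3 - <<'E'
from keys import *
c=env.read_camera("wrist"); cv2.imwrite("pics/w1.png",c["color"][:,:,::-1]); np.savez("w1.npz",**c)
P=pts(c,c["depth"]>0); r=np.hypot(*(P[:,:2]-[.547,-.251]).T)
k=(r<.04)&(P[:,2]>.095)&(P[:,2]<.12); q=P[k]; print(k.sum(),q.mean(0),np.median(q[:,2]))
(ce,sz,an)=cv2.minAreaRect(q[:,:2].astype(np.float32)*1000); print(ce,sz,an)
print(np.linalg.svd(q[:,:2]-q[:,:2].mean(0),full_matrices=False)[2][0])
for s,e,m in blobs(c,(4,120,100),(19,255,255),6):
    a=onplane(c,np.argwhere(m)[:,::-1],.107)
    if np.hypot(*(a.mean(0)[:2]-[.547,-.251]))<.04: print(s,e,a.mean(0),np.linalg.svd(a-a.mean(0))[2][0])
print(env.get_obs()["tool_pos"],env.get_obs()["tool_rot"])
E
```

```text
time_s: 7.05
tool_pos: [0.6069, -0.2833, 0.2392]
tool_rot: [179.9, -0.1, 148.6]
force: [0.3, 0.5, -0.4]
grip_width: 0.0388
grasp_force: 0.0
1299 [ 0.54909411 -0.2516897   0.10489215] 0.10499502592991909
(549.611572265625, -251.71226501464844) (49.43950271606445, 16.200542449951172) 4.159117221832275
[0.99766829 0.06824944]
[316 156  18  25 111] [324.30630631 167.82882883] [ 0.5624081  -0.25067159  0.107     ] [ 9.99078296e-01  4.29250303e-02 -9.50102302e-17]
[ 0.60714001 -0.28289758  0.23951315] [ 1.79936278e+02 -5.30591999e-02  1.48655116e+02]
```

View pics/w1.png

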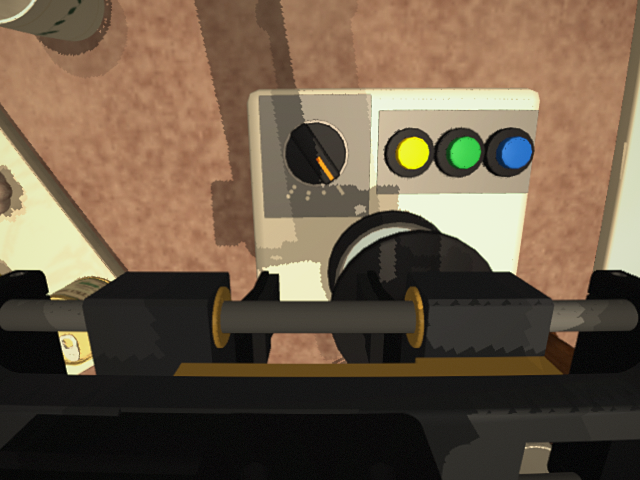

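The dial bar measures 49.4 x 16.2 mm, centred at (0.5492,-0.2517) and lying at 4°, top at 0.105, which fits the given sizes. The orange line is at (324,168) and still at off. Turn the tool to match the bar and go down to a shallow pinch.

```bash
python3 -m creep '[40,1,0,0,0,0,-1.4, 40,2.18,-0.12,0,0,0,-2.8, 40,2.18,-0.12,0,0,0,-4.2, 40,2.18,-0.12,0,0,0,-5.9, 40,2.18,-0.12,0.5,0,0,-5.9, 40,2.18,-0.12,1.5,0,0,-5.9, 40,2.18,-0.12,2.6,0,0,-5.9, 40,2.18,-0.12,2.6,0,0,-5.9, 40,2.18,-0.12,2.6,0,0,-5.9, 40,2.18,-0.12,2.6,0,0,-5.9]'
python3 - <<'E'
from h import *
o=env.get_obs();print(o["tool_pos"],o["tool_rot"],o["qpos"].round(1))
E
```

```text
time_s: 8.1
tool_pos: [0.5501, -0.254, 0.1637]
tool_rot: [-179.9, 0.1, -176.1]
force: [-0.3, 0.9, 0.4]
grip_width: 0.0404
grasp_force: 0.0
[ 0.55014174 -0.25396295  0.16372464] [-1.79932722e+02  1.42110570e-01 -1.76108492e+02] [ 28.6  16.1  -7.5  95.6   2.2  68.3 114.5]
```

```bash
python3 -m creep '[40,0,0.06,0.5,0,0,0, 40,0,0.06,1.1,0,0,0, 40,0,0.06,1.52,0,0,0, 40,0,0.06,1.52,0,0,0, 40,0,0.06,1.52,0,0,0, 0,0,0.06,1.52,0,0,0, 0,0,0.06,1.52,0,0,0, 0,0,0.06,1.52,0,0,0, 0,0,0.06,1.52,0,0,0, 0,0,0.06,1.52,0,0,0]' 40
```

```text
time_s: 9.1
tool_pos: [0.549, -0.2508, 0.117]
tool_rot: [179.9, 0.0, -176.1]
force: [-1.1, 4.2, 3.4]
grip_width: 0.0156
grasp_force: 40.0
```

```bash
python3 -m creep '[0,0,0,0,0,0,0.8, 0,0,0,0,0,0,1.6, 0,0,0,0,0,0,2.4, 0,0,0,0,0,0,3.2, 0,0,0,0,0,0,4, 0,0,0,0,0,0,4.8, 0,0,0,0,0,0,5.6, 0,0,0,0,0,0,6.4, 0,0,0,0,0,0,7.2, 0,0,0,0,0,0,7.2, 0,0,0,0,0,0,7.2]'
```

```text
time_s: 10.2
tool_pos: [0.5492, -0.2504, 0.117]
tool_rot: [179.9, -0.1, 140.9]
force: [-2.1, 6.3, 4.9]
grip_width: 0.0158
grasp_force: 40.0
```

```bash
python3 -m creep '[0,0,0,0,0,0,0.7, 0,0,0,0,0,0,1.4, 0,0,0,0,0,0,2.1, 0,0,0,0,0,0,2.8, 0,0,0,0,0,0,3.5, 0,0,0,0,0,0,4.0, 0,0,0,0,0,0,4.5, 0,0,0,0,0,0,4.5, 0,0,0,0,0,0,4.5, 0,0,0,0,0,0,4.5]'
python3 - <<'E'
from keys import *
c=env.read_camera("scene");d=env.read_camera("side");w=env.read_camera("wrist")
cv2.imwrite("pics/f.png",np.hstack([cv2.resize(x,(390,390),interpolation=cv2.INTER_CUBIC) for x in(c["color"][130:260,260:390,::-1],d["color"][190:350,170:330,::-1])]))
for n,c in(("scene",c),("side",d)):
  for s,e,m in blobs(c,(4,120,80),(19,255,255),3):
    a=onplane(c,np.argwhere(m)[:,::-1],.105).mean(0)
    if np.hypot(*(a[:2]-[.549,-.251]))<.04: print(n,s,a,np.degrees(np.arctan2(a[1]+.2517,a[0]-.5492)))
o=env.get_obs();print(o["tool_pos"],o["tool_rot"],o["force"],o["wrist_torque"])
E
```

```text
time_s: 11.2
tool_pos: [0.5494, -0.2503, 0.117]
tool_rot: [179.9, -0.1, 113.9]
force: [-2.5, 5.3, 4.2]
grip_width: 0.0157
grasp_force: 40.0
scene [315 197   8   2   9] [ 0.55392141 -0.26864881  0.105     ] -74.43381068608397
side [264 263   4   6  13] [ 0.55305624 -0.26415647  0.105     ] -72.79866087387745
[ 0.54938622 -0.25025982  0.11697202] [ 1.79926607e+02 -9.41662093e-02  1.13927411e+02] [-1.38240711  6.05020764  4.3271757 ] [1.3106729  0.16415289 0.13978157]
```

View pics/f.png

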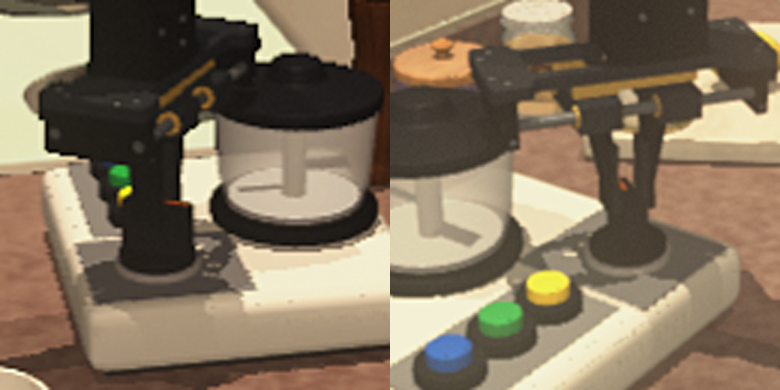

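The bar is held between the fingers (orange end at (175,205) in the left crop). It has turned about 70° (1.22 rad), the 0.14 N m torque matches the third click, and nothing is pressing on the lid.

```bash
python3 -c "
from cell import env
print(env.sign_off())"
```

```text
the job is handed in; nothing more can be done
None
```

I pressed green, yellow and blue fully in that order, each coming back up before the next. The dial is turned about 70° (1.22 rad) to the third click and held in the fingers, and the job is handed in; the hand-in returned no verdict.

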